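Load a capped copper tee through the twisted rod guide and bolt it in

TASK

Take the copper tee with the fat end cap out of the leaning rack and drop it upright, foot first, down the twisted rod guide, which gives it half a turn on the way, so that it comes to rest standing on the base plate inside the guide with its capped arm on the slide bolt's side. Then push the slide bolt fully home over the capped arm and let go; leave the plain tee in the rack and do not knock the tin, the coupling or the wooden block about.

Things in the scene. Friction and masses are not known exactly. Their poses are not given: they have to be found in the camera images.
- capped_tee: Part to load, bare copper, 0.2-0.45 kg: round stem pipe 35 mm diameter, 130 mm long, with a 15 mm cross pipe through it, its axis 20 mm above the foot. One arm ends plain 48 mm from the stem axis; the other has a fat cap, 26 mm diameter, 34 to 58 mm from the axis. Origin: centre of the stem's foot; z up the stem, y along the cross pipe to the cap. Starts in one of the rack's two bays.
- stem_top (a point): Centre of the top of the capped tee's stem, 130 mm along its z. In the rack the stem leans 30 degrees from vertical, its top towards the rack's -x (the robot's side); its upper 65 mm stands free above the rack and can be gripped along the stem, fingers closing along the cross pipe.
- cap (a point): Centre of the fat cap: 46 mm along y and 20 mm along z from the capped tee's origin.
- plain_tee: A similar tee in the rack's other bay, to be left there: stem 35 mm diameter but 105 mm long, both arms plain and 48 mm long. Origin and z as for the capped tee.
- rack: Fixed grey and plywood rack, 130 x 280 mm, at most 100 mm high; origin under its middle, y along its two bays (y = -65 and +65 mm), x away from the robot at yaw 0. A tee's foot stands on a sloped ledge (foot centre at x = 0, 45 mm up); its stem lies back on a board that reaches 62 mm up the stem, between two 12 mm wide ribs. Draw a tee out along its stem.
- guide: Fixed upright guide: four 8 mm bent steel rods make a cage of 70 mm diameter, 215 mm high, open on top, on a wooden base plate 100 mm wide (y from -185 to +65 mm), 12 mm thick. Origin: underside of the plate on the cage's axis, z up; the slide bolt is on the -y side. Between the rods runs a slot 21 mm wide for the tee's two arms; the stem passes down the middle, with 8 mm play along the arms.
- mouth (a point): Centre of the guide's mouth, level with the rod tops, 215 mm above the guide's origin; the slot flares over its last 14 mm. At mouth and bottom the slot lies along the guide's y; between 188 and 52 mm up it makes half a turn, so an arm that enters on the +y side ends on the -y side. A tee let go with its arms in the mouth slides down by itself.
- seat (a point): Where the centre of the tee's foot comes to stand: on the base plate on the cage axis, 12 mm above the guide's origin.
- bolt (a joint): Travel of the slide bolt along the guide's +y, towards the cage: 0 fully open, 0.040 m fully home (nose over the arm that stands there). Starts at 0 to 6 mm, stays where it is left, takes 2 to 4 N to slide. Its nose passes 5 mm above the cap of a tee that stands on the base plate.
- bolt_knob (a point): Centre of the top of the bolt's upright knob: steel cylinder 22 mm diameter, 45 mm tall, top 107 mm above the bench; moves with the bolt, from 140 mm (open) to 100 mm (home) out from the cage's axis on the guide's -y side. Bolt and brackets below it reach 64 mm above the bench.
- flux_tin: Bystander: steel tin, 68 mm diameter, 50 mm high; origin at its underside.
- coupling: Bystander: upright copper coupling, 44 mm diameter, 60 mm high; origin at its underside.
- pipe_block: Bystander: wooden block 50 x 120 x 40 mm; origin at its underside.

How it is judged:
On the way, in this order (a step that is already met when the one before it is completed fails the run):
1. the capped tee, let go, stands on the base plate inside the guide, upright, its capped arm on the bolt's side (horizontal distance between capped_tee and seat below 0.015 m and z of capped_tee in the frame of guide below 0.018 m and angle between capped_tee's own z axis and vertical below 0.1 rad and y of cap in the frame of guide below -0.028 m and linear speed of capped_tee below 0.03 m/s and contact force between the fingers and capped_tee below 0.2 N), for 0.2 s.
2. the bolt is slid home over the capped arm (value of joint bolt above 0.035 m), for 0.2 s.
At the end, for the whole second after the job is handed in: The capped tee stands at rest on the base plate inside the guide (foot within 15 mm of the seat in plan and 6 mm in height, upright within 0.1 rad) with its cap at least 28 mm out on the guide's -y side; the bolt is within 5 mm of fully home; the plain tee is within 15 mm of where it was (horizontal distance between capped_tee and seat below 0.015 m and z of capped_tee in the frame of guide below 0.018 m and angle between capped_tee's own z axis and vertical below 0.1 rad and y of cap in the frame of guide below -0.028 m and linear speed of capped_tee below 0.03 m/s and value of joint bolt above 0.035 m and distance of plain_tee from where it was at the start of the episode below 0.015 m); the robot touches nothing.
It fails at once if the plain tee is taken or pushed more than 15 mm (distance of plain_tee from where it was at the start of the episode above 0.015 m).
It fails at once if the tin, coupling or block is pushed more than 40 mm (distance of any of flux_tin, coupling, pipe_block from where it was at the start of the episode above 0.04 m).
It also fails if it takes over 58 s, if anything falls off the work surface, if the arm or the gripper's body presses on something with over 40 N, if the wrist force passes 120 N, or if a joint passes its speed limit or range.

ROBOT

A 7-joint arm with a two-finger parallel gripper is mounted at the origin on the work surface. World frame = base frame: x ahead of the robot, y to its left, z up, the work surface at z = 0. Lengths are in m, angles in rad, forces in N, time in s.
With the tool pointing down it reaches from about 0.425 to 0.975 m from the base axis. Payload 16.7 kg.
Tool frame: the origin (TCP) lies at the very end of the fingers, on their centre line; the grasp point (between the pads) lies 19 mm behind it (env.hold_point_z is the z of the grasp point in the tool frame, in m); z points along the fingers, y is the direction in which the jaws open and shut (so a half turn about z gives the same grasp; the last joint's range is limited). The gripper opens to 85 mm and grips with 20 to 120 N. Pads are 22 mm wide; open, the fingers measure 114 mm over their backs; the gripper's body (76 mm by 85 mm) begins 54 mm behind the grasp point. The pads swing forward as they close: fully open they stand 13 mm farther back than shut.
Start: joints at [1.101, 0.426, 0.074, 1.606, -0.034, 1.111, -0.067], TCP at [0.213, -0.641, 0.231] pointing down, gripper open.
Joint ranges: [-2.85, 2.85], [-0.5, 2.14], [-1.23, 1.37], [0.21, 2.46], [-1.02, 4.16], [0.16, 2.05], [-2.73, 2.73]. Speed limits (rad/s): [1.89, 1.89, 2.39, 2.39, 3.01, 3.01, 3.01].

INTERFACE

Orientations are given as [roll, pitch, yaw] about the fixed x, y, z axes, in that order (R = Rz(yaw) Ry(pitch) Rx(roll)).
In Python, from plant import env, capture, job, silhouettes gives the robot as it stands.
- The arm moves only by the shell command python3 -m creep 'ROWS' [FORCE]. ROWS is a JSON object of lists of equal length, an entry for each row: "claw": the opening, from -1 (shut) to 1 (fully open); "translation": the shift along the tool's x, y, z in m, a list of three; "rotation": the turn, a rotation vector about the tool's x, y, z in degrees, a list of three. In form: {"claw": [claw, ...], "translation": [[x, y, z], ...], "rotation": [[wx, wy, wz], ...]}. A call has 1 to 20 rows; each row is the pose to reach, as a shift and turn from the pose commanded when the call began, along the tool's axes at that moment; what a row does not reach only later rows make up. A row lasts 1/10 s, in which the tool goes at most 50 mm and 8.59 degrees, less where a joint would pass 70% of its speed; a pose out of reach is approached as far as the arm can. A call with a gripper value outside its range is refused whole. The fingers move at their own pace and stop on an object; FORCE is the grip in N (left out, the last holds). Time passes only in rows, so rows that repeat a pose let the fingers close. It gives the time, the measured TCP pose, the force and the opening at its end, in the units of the state.
- env.get_state(): the state, without advancing time (a new reading comes with each control period).
- capture(name): name is "side" or "top"; returns a dict with "color" (480x640x3 uint8, blue, green, red), "range_z" (480x640 float32, m along the optical axis (not along the pixel's ray), 0 where there is no reading), "fovy" (degrees; the focal length in pixels is half the picture's height over the tangent of half this angle, whatever the lens; pixels are square), "cx", "cy" (the principal point, pixels), "R" (3x3) and "t" (3): a world point X has camera coordinates R X + t. Camera axes: x right, y down, z forward; pixel columns grow to the right and rows downward; lengths in m; the calibration is good to about 2 mm. A picture is of the moment at which its call begins.
- job.finish_job(): hands the job in, once; it reports no verdict.
Trained networks look in the newest picture that a camera, given by its name, has taken for a name from the list of things; names that differ only in an ending like _2 or _b are one class to them, and where a whole thing is asked for, a point or a joint stands for the part that bears it (a point fixed in the world has none). Each returns a list of dicts, best first, with "confidence" (0 to 1); they miss things now and then, are a little off and sometimes report something else, mostly with a low value. They report only what shows in the picture. A call takes as long as a camera call.
- silhouettes(camera, name): "pixels" (480x640 bool, what is visible of it) and "bbox" ([centre column, centre row, width, height] in pixels, round what is visible of it).
The state is a dict: "time_s": time; "q": joint angles; "joint_velocities": joint speeds; "joint_torque": joint torques, N m; "ee_pos": TCP position; "tool_rot": TCP orientation; "ft_force": force on the tool from outside, world axes, zero at the start; "torque": the same for the moment, N m; "gripper_width": finger opening in m.
Only numpy, scipy, OpenCV 4.12 (cv2) and the standard library are available. Lean on these libraries where they do the work, as an engineer would, in place of code of your own. Each camera call takes 0.05 s, during which the arm holds its last target.

## Working session

There is one attempt and no reset: what is moved stays moved. The work goes in short steps, Python scripts to look and compute and a shell command to move; the robot and the scene stay as the last step left them, time stands still between calls to the robot, and variables do not carry over. Pictures are saved under pics/ and viewed, and the job is handed in when it is done.

```bash
ls; mkdir -p pics; python3 - <<'E'
from plant import env, capture, job, silhouettes
import cv2
s=env.get_state()
for k in s: print(k,s[k])
print(env.hold_point_z)
for n in ("side","top"):
    c=capture(n); cv2.imwrite(f"pics/{n}0.png",c["color"])
    print(n,c["fovy"],c["cx"],c["cy"],c["R"],c["t"])
E
```

```text
pics
time_s 0.0
q [ 1.10046223  0.42673364  0.07385787  1.60659489 -0.03408034  1.11074881
 -0.06711943]
joint_velocities [ 0.00018317  0.00051581 -0.00102071 -0.00098588 -0.0013219   0.00134291
 -0.00153491]
joint_torque [ 2.02959578e-03 -9.49802542e+01  3.76170650e+00 -4.63515902e+01
  1.94058294e-02  9.84612561e-03 -1.07239234e-04]
ee_pos [ 0.21271024 -0.64020469  0.23061505]
tool_rot [-3.14037238e+00  1.11475902e-04  3.20785823e-01]
ft_force [-0.66728986 -0.70432124  0.29845586]
torque [ 0.00638219 -0.00578468 -0.01751295]
gripper_width 0.08541956420381888
-0.0187
side 56.32617590256653 329.2156609960844 237.26019012193578 [[ 0.94397907 -0.32951026  0.0180697 ]
 [-0.23128855 -0.69966458 -0.67599932]
 [ 0.23539144  0.63394989 -0.73668067]] [-0.55352165  0.23400489  0.78162868]
top 51.3070495273857 312.2240220623799 237.62714138380326 [[-0.02075664 -0.9991995  -0.0341984 ]
 [-0.99534734  0.02387153 -0.09334789]
 [ 0.09408953  0.0321017  -0.99504605]] [0.02454976 0.61393743 1.11223436]
```

View pics/side0.png

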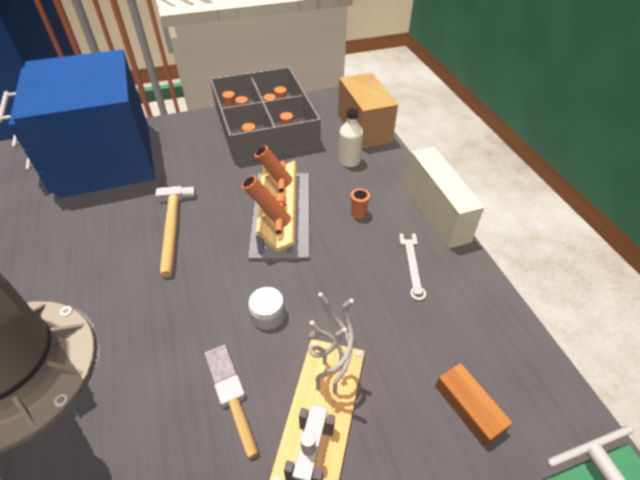

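View pics/top0.png

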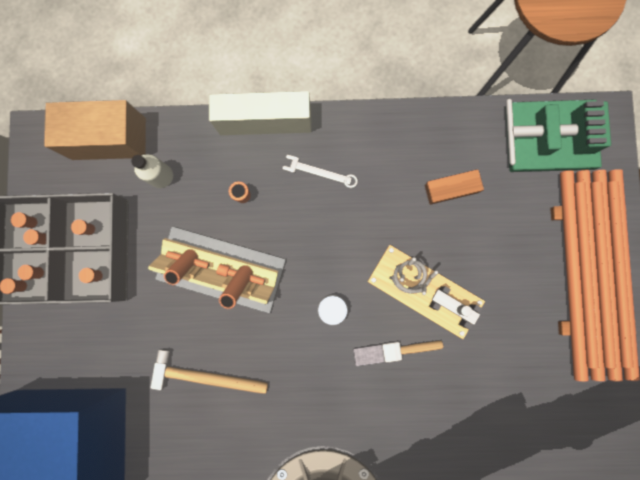

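```bash
cat > h.py <<'E'
import numpy as np, cv2
from plant import env, capture, job, silhouettes
def K(c):
    f=240/np.tan(np.radians(c["fovy"])/2); return f,c["cx"],c["cy"]
def back(c,mask=None):
    f,cx,cy=K(c); v,u=np.mgrid[0:480,0:640]; z=c["range_z"].astype(float)
    P=np.stack([(u-cx)/f*z,(v-cy)/f*z,z],-1)
    W=(P-c["t"])@c["R"]   # R^T (P-t)
    W[z<=0]=np.nan
    return W
def proj(c,X):
    f,cx,cy=K(c); p=np.atleast_2d(X)@c["R"].T+c["t"]; return np.c_[p[:,0]/p[:,2]*f+cx,p[:,1]/p[:,2]*f+cy]
E
python3 - <<'E'
from h import *
import pickle
D={}
for n in ("side","top"):
    c=capture(n); D[n]=c
    W=back(c); print(n,np.isfinite(W[...,0]).mean())
    for t in ["capped_tee","plain_tee","rack","guide","bolt","flux_tin","coupling","pipe_block"]:
        for r in silhouettes(n,t)[:3]:
            P=W[r["pixels"]]; P=P[np.isfinite(P[:,0])]
            print(n,t,round(r["confidence"],2),np.round(r["bbox"]),r["pixels"].sum(),np.round(np.median(P,0),3) if len(P) else None, np.round(np.percentile(P,98,axis=0),3) if len(P) else None)
            D[n,t]=D.get((n,t),[])+[r]
pickle.dump(D,open("d0.pkl","wb"))
s=D["side"]["color"];t=D["top"]["color"]
a=cv2.resize(s[130:280,220:340],None,fx=4,fy=4,interpolation=cv2.INTER_CUBIC)
b=cv2.resize(t[220:320,140:300],None,fx=4,fy=4,interpolation=cv2.INTER_CUBIC)
cv2.imwrite("pics/a.png",a);cv2.imwrite("pics/b.png",b)
cv2.imwrite("pics/c.png",cv2.resize(s[280:480,260:400],None,fx=3,fy=3,interpolation=cv2.INTER_CUBIC))
cv2.imwrite("pics/d.png",cv2.resize(t[230:350,360:500],None,fx=4,fy=4,interpolation=cv2.INTER_CUBIC))
E
```

```text
side 0.996015625
side capped_tee 0.63 [266. 206.  49.  59.] 1175 [0.51  0.162 0.106] [0.551 0.217 0.164]
side capped_tee 0.62 [320. 389.  92. 182.] 9684 [ 0.489 -0.241  0.014] [ 0.575 -0.129  0.208]
side capped_tee 0.42 [473. 405.  79.  79.] 2997 [ 0.715 -0.322  0.04 ] [ 0.751 -0.261  0.043]
side plain_tee 0.73 [277. 170.  38.  42.] 682 [0.552 0.282 0.098] [0.584 0.312 0.143]
side plain_tee 0.65 [317. 386.  91. 188.] 9241 [ 0.488 -0.245  0.014] [ 0.57  -0.146  0.208]
side guide 0.63 [317. 386.  97. 186.] 9601 [ 0.489 -0.243  0.014] [ 0.573 -0.13   0.208]
side bolt 0.81 [311. 442.  35.  75.] 1354 [ 0.448 -0.311  0.063] [ 0.484 -0.255  0.109]
side bolt 0.75 [267. 207.  45.  58.] 1165 [0.51  0.162 0.106] [0.55  0.215 0.164]
side flux_tin 0.82 [267. 309.  39.  44.] 1281 [ 0.449 -0.045  0.049] [ 0.481 -0.005  0.053]
side flux_tin 0.72 [475. 403.  79.  85.] 3010 [ 0.716 -0.322  0.04 ] [ 0.752 -0.261  0.043]
side coupling 0.96 [360. 203.  18.  30.] 488 [0.717 0.163 0.052] [0.742 0.194 0.063]
side pipe_block 0.63 [282. 212.  67. 101.] 4085 [0.539 0.147 0.015] [0.632 0.344 0.09 ]
side pipe_bl
[... 174 characters left out ...]
0.216 0.164]
top plain_tee 0.64 [187. 266.  46.  36.] 771 [0.557 0.286 0.097] [0.588 0.327 0.143]
top rack 0.56 [219. 270. 140.  85.] 5202 [0.553 0.224 0.042] [0.634 0.358 0.091]
top guide 0.68 [429. 290. 116.  92.] 4874 [ 0.488 -0.239  0.014] [ 0.576 -0.135  0.208]
top guide 0.5 [239. 284.  46.  43.] 925 [0.518 0.17  0.105] [0.552 0.213 0.164]
top bolt 0.68 [457. 305.  46.  31.] 610 [ 0.454 -0.298  0.063] [ 0.485 -0.254  0.109]
top flux_tin 0.68 [331. 310.  34.  28.] 685 [ 0.453 -0.032  0.05 ] [ 0.481 -0.002  0.054]
top coupling 0.56 [217. 271. 136.  87.] 5137 [0.553 0.223 0.042] [0.634 0.357 0.091]
top pipe_block 0.84 [455. 186.  60.  35.] 1358 [ 0.722 -0.313  0.039] [ 0.756 -0.256  0.044]
```

View pics/a.png

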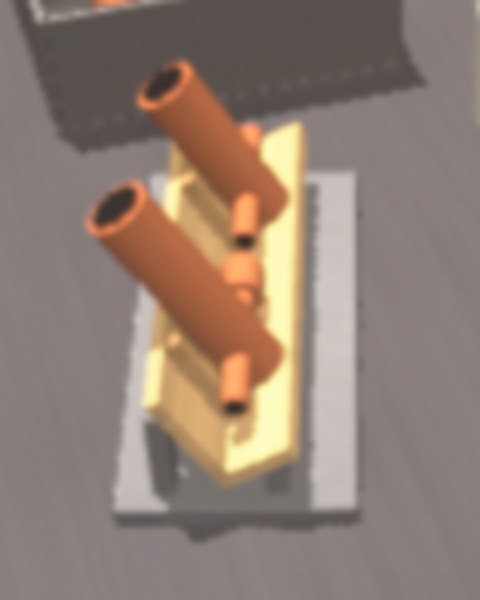

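View pics/b.png

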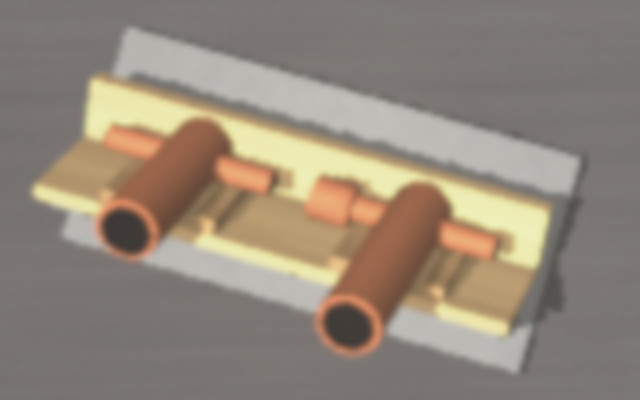

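View pics/c.png

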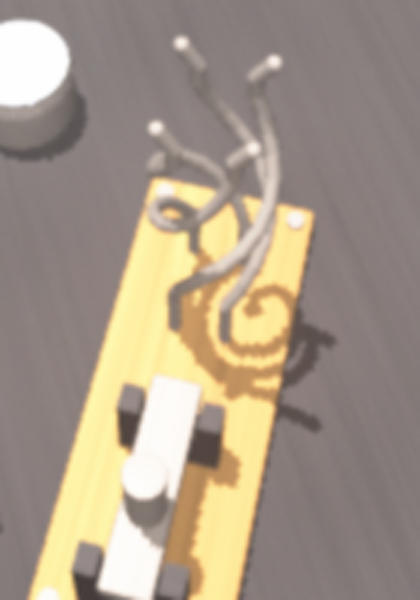

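View pics/d.png

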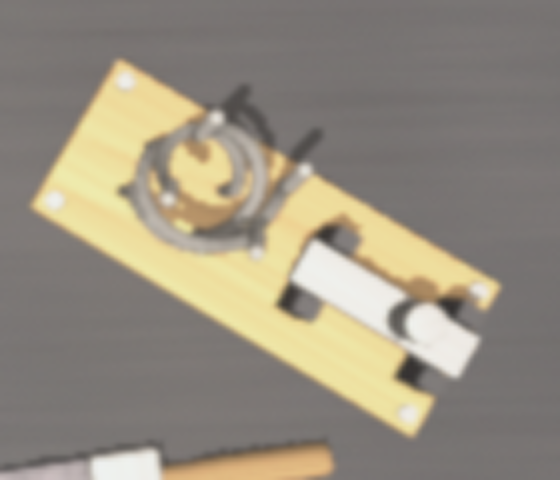

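```bash
cat > fit.py <<'E'
from h import *
import pickle
from scipy.optimize import least_squares
D=pickle.load(open("d0.pkl","rb"))
def pick(n,t,i=0): return D[n,t][i]["pixels"]
for n in ("side","top"):
    c=D[n]; W=back(c)
    # table height
    m=(abs(W[...,2])<.01); print(n,"table z med",np.nanmedian(W[...,2][m]))
    # plate
    g=pick(n,"guide"); P=W[cv2.dilate(g.astype(np.uint8),np.ones((5,5)))>0]; P=P[np.isfinite(P[:,0])]
    pl=P[(P[:,2]>.008)&(P[:,2]<.02)]; 
    r=cv2.minAreaRect((pl[:,:2]*1000).astype(np.float32)); print(n,"plate",np.round(r[0],1),np.round(r[1],1),r[2], "z",np.median(pl[:,2]))
    # bolt knob
    b=pick(n,"bolt"); Q=W[b]; Q=Q[Q[:,2]>.098]; print(n,"knob",np.round(np.mean(Q,0),4),len(Q), np.median(Q[:,2]), cv2.minEnclosingCircle((Q[:,:2]*1000).astype(np.float32)))
    # rod tops
    Q=W[...,2]; mm=(Q>.195)&(W[...,1]<-.1)&(W[...,1]>-.4)&(W[...,0]>.35)&(W[...,0]<.7)
    k,lab,st,ce=cv2.connectedComponentsWithStats(mm.astype(np.uint8),connectivity=8)
    for i in range(1,k):
        if st[i,4]>3: print("  rod",ce[i].round(1),st[i,4],np.round(W[lab==i].mean(0),4),W[lab==i][:,2].max().round(4))
    # stem
    for t in("capped_tee","plain_tee"):
        P=W[pick(n,t)]; P=P[np.isfinite(P[:,0])]
        print(n,t,"maxz",np.percentile(P[:,2],99))
        P=P[P[:,2]>.09]
        yaw0=-.25
        def res(p):
            x,y,yaw=p; d=np.array([-np.sin(np.pi/6)*np.cos(yaw),-np.sin(np.pi/6)*np.sin(yaw),np.cos(np.pi/6)])
            o=np.array([x,y,.045]); v=P-o; h=v@d; return np.linalg.norm(v-np.outer(h,d),axis=1)-.0175
        y0=.16 if t[0]=='c' else .28
        best=min((least_squares(res,[.56,y0,a],loss="soft_l1",f_scale=.002) for a in(-.5,-.2,.2)),key=lambda s:s.cost)
        x,y,yaw=best.x; d=np.array([-.5*np.cos(yaw),-.5*np.sin(yaw),.866]); o=np.array([x,y,.045]); h=(P-o)@d
        print("  foot",best.x.round(4),"rms",np.sqrt(np.mean(best.fun**2)).round(4),"hmax",np.percentile(h,[95,98,99.5]).round(4),"top",np.round(o+d*(.13 if t[0]=='c' else .105),4))
    # rack base z~?
    for zz in [(.09,.11)]:
        pass
E
python3 fit.py
```

```text
side table z med 0.0006834416031450588
side plate [ 489.  -240.3] [241.1 100.2] 57.557437896728516 z 0.012518547076067588
side knob [ 0.4457 -0.3097  0.1067] 223 0.107203677803975 ((446.2242431640625, -308.944580078125), 10.819315910339355)
  rod [323.5 299. ] 82 [ 0.5158 -0.1657  0.21  ] 0.2211
  rod [347.9 304.1] 76 [ 0.5459 -0.1851  0.2102] 0.2204
  rod [315.3 327.3] 89 [ 0.4903 -0.2061  0.2099] 0.221
  rod [341.  332.6] 82 [ 0.5205 -0.2254  0.2106] 0.2213
side capped_tee maxz 0.16547546691023815
  foot [ 0.5393  0.1628 -0.3084] rms 0.0037 hmax [0.1318 0.1323 0.1324] top [0.4773 0.1826 0.1576]
side plain_tee maxz 0.14365984780642324
  foot [ 0.5775  0.2851 -0.3588] rms 0.0035 hmax [0.1068 0.1075 0.108 ] top [0.5284 0.3036 0.1359]
top table z med 0.00018830608838197802
top plate [ 490.3 -246.6] [250.1 106.1] 57.58546829223633 z 0.01212594589566917
top knob [ 0.4472 -0.3082  0.106 ] 93 0.10605818628638976 ((447.10919189453125, -309.3351135253906), 10.758461952209473)
  rod [411.7 260.8] 38 [ 0.5485 -0.1829  0.2111] 0.2205
  rod [433.7 274. ] 40 [ 0.5226 -0.2233  0.2108] 0.2209
  rod [402.1 277.5] 29 [ 0.5172 -0.1632  0.2134] 0.22
  rod [424.1 290.6] 34 [ 0.4919 -0.2038  0.212 ] 0.2207
top capped_tee maxz 0.16557448174915765
  foot [ 0.5399  0.1615 -0.3184] rms 0.0043 hmax [0.132  0.1326 0.1337] top [0.4781 0.1818 0.1576]
top plain_tee maxz 0.14405070333696654
  foot [ 0.5785  0.2851 -0.3375] rms 0.0047 hmax [0.1072 0.1084 0.1093] top [0.5289 0.3025 0.1359]
```

```bash
cat > fit2.py <<'E'
from h import *
import pickle
from scipy.optimize import least_squares
D=pickle.load(open("d0.pkl","rb"))
for n in ("side","top"):
    c=D[n]; W=back(c)
    for t,L in(("capped_tee",.13),("plain_tee",.105)):
        m=cv2.erode(D[n,t][0]["pixels"].astype(np.uint8),np.ones((3,3)))>0
        P=W[m]; P=P[np.isfinite(P[:,0])]
        x=np.array([.5396,.162,.045,-.303,np.pi/6]) if t[0]=='c' else np.array([.578,.285,.045,-.303,np.pi/6])
        def ax(p):
            return np.array([-np.sin(p[4])*np.cos(p[3]),-np.sin(p[4])*np.sin(p[3]),np.cos(p[4])])
        def rad(p,P):
            d=ax(p);v=P-np.array([p[0],p[1],.045]);h=v@d;return h,np.linalg.norm(v-np.outer(h,d),axis=1)
        for it in range(6):
            h,r=rad(x,P); ok=(h>.045)&(h<L-.004)&(abs(r-.0175)<.007-.0007*it)
            Q=P[ok]
            s=least_squares(lambda q:np.r_[(rad([q[0],q[1],0,q[2],q[3]],Q)[1]-.0175),0.02*np.sqrt(len(Q))*(q[3]-np.pi/6)],[x[0],x[1],x[3],x[4]])
            x=np.array([s.x[0],s.x[1],.045,s.x[2],s.x[3]])
        print(n,t,x.round(4),len(Q),np.sqrt(np.mean(s.fun**2)).round(5),"top",(np.array([x[0],x[1],.045])+L*ax(x)).round(4), "hmax",np.percentile(rad(x,P)[0],99).round(4))
    q=D[n,"capped_tee"][0]["pixels"]
E
python3 fit2.py
```

```text
side capped_tee [ 0.5394  0.1633  0.045  -0.2975  0.5222] 502 0.00114 top [0.4774 0.1823 0.1577] hmax 0.1324
side plain_tee [ 0.5781  0.2875  0.045  -0.291   0.5205] 259 0.00134 top [0.5281 0.3025 0.1361] hmax 0.1073
top capped_tee [ 0.5402  0.1618  0.045  -0.3064  0.5243] 291 0.00097 top [0.4781 0.1815 0.1575] hmax 0.1329
top plain_tee [ 0.5788  0.286   0.045  -0.3095  0.5227] 216 0.00099 top [0.5289 0.302  0.136 ] hmax 0.1084
```

```bash
cat > plan.py <<'E'
from h import *
from scipy.spatial.transform import Rotation as Ro
foot=np.array([.5398,.1625,.0455]); yaw=-.302; ty=np.array([-np.sin(yaw),np.cos(yaw),0]); d=np.array([-.5*np.cos(yaw),-.5*np.sin(yaw),np.sqrt(.75)])
def Rt(z,y): z=z/np.linalg.norm(z); x=np.cross(y,z); return np.c_[x,y,z]
Rg=Rt(-d,ty)
gyaw=-.564; gy=np.array([-np.sin(gyaw),np.cos(gyaw),0]); ax=np.array([.5195,-.194,0])
Rm=Rt(np.array([0,0,-1.]),gy)
def rel(p,R,verbose=1):
    s=env.get_state(); R0=Ro.from_euler("xyz",s["tool_rot"]).as_matrix(); p0=np.array(s["ee_pos"])
    t=R0.T@(np.array(p)-p0); w=Ro.from_matrix(R0.T@R).as_rotvec(degrees=True)
    print("t",s["time_s"],"pos",p0.round(4),"-> shift",t.round(4),"rot",w.round(2),"q",np.round(s["q"],2),"F",np.round(s["ft_force"],1),"w",round(s["gripper_width"],4))
    return t,w
E
python3 - <<'E'
from plan import *
rel([.50,-.30,.42],Rm)
rel(foot+d*.24,Rg)
E
```

```text
t 1.0 pos [ 0.2128 -0.6405  0.2313] -> shift [ 0.3799 -0.2326 -0.1887] rot [ 0.0000e+00 -1.0000e-02 -1.2931e+02] q [ 1.1   0.43  0.07  1.61 -0.03  1.11 -0.07] F [-0.6 -0.2 -0.2] w 0.0854
t 1.0 pos [ 0.2128 -0.6405  0.2313] -> shift [ 0.466 -0.729 -0.022] rot [ -37.55  -12.09 -140.13] q [ 1.1   0.43  0.07  1.61 -0.03  1.11 -0.07] F [-0.6 -0.2 -0.2] w 0.0854
```

```bash
python3 -m creep '{"claw":[1,1,1,1,1,1,1,1,1,1,1,1,1,1,1,1,1,1,1],"translation":[[0,0,-0.05],[0,0,-0.1],[0,0,-0.15],[0.05,-0.03,-0.18],[0.1,-0.06,-0.18],[0.15,-0.09,-0.19],[0.19,-0.12,-0.19],[0.23,-0.14,-0.19],[0.27,-0.17,-0.19],[0.31,-0.19,-0.19],[0.35,-0.21,-0.19],[0.38,-0.233,-0.19],[0.38,-0.233,-0.19],[0.38,-0.233,-0.19],[0.38,-0.233,-0.19],[0.38,-0.233,-0.19],[0.38,-0.233,-0.19],[0.38,-0.233,-0.19],[0.38,-0.233,-0.19]],"rotation":[[0,0,-8],[0,0,-16],[0,0,-24],[0,0,-32],[0,0,-40],[0,0,-48],[0,0,-56],[0,0,-64],[0,0,-72],[0,0,-80],[0,0,-88],[0,0,-96],[0,0,-104],[0,0,-112],[0,0,-120],[0,0,-129],[0,0,-129],[0,0,-129],[0,0,-129]]}'
python3 -c "
from plan import *
rel([.50,-.30,.42],Rm)
rel(foot+d*.24,Rg)"
```

```text
time_s: 2.9
ee_pos: [0.4999, -0.2997, 0.4213]
tool_rot: [3.142, 0.0, 2.568]
ft_force: [0.6, 0.4, -0.4]
gripper_width: 0.0853
t 2.9 pos [ 0.4999 -0.2997  0.4213] -> shift [-0.0002 -0.0002  0.0013] rot [ 0.    0.   -0.53] q [ 0.81  0.19 -0.45  1.53  0.09  1.44  1.35] F [ 0.6  0.4 -0.4] w 0.0853
t 2.9 pos [ 0.4999 -0.2997  0.4213] -> shift [0.3328 0.3778 0.168 ] rot [ -4.07 -29.81 -15.18] q [ 0.81  0.19 -0.45  1.53  0.09  1.44  1.35] F [ 0.6  0.4 -0.4] w 0.0853
```

```bash
python3 -m creep '{"claw":[1,1,1,1,1,1,1,1,1,1,1,1,1,1,1],"translation":[[0.03,0.035,0],[0.06,0.07,0],[0.09,0.105,0.0],[0.12,0.14,0.02],[0.15,0.175,0.04],[0.18,0.21,0.06],[0.21,0.24,0.08],[0.24,0.275,0.1],[0.27,0.31,0.12],[0.3,0.345,0.14],[0.333,0.378,0.168],[0.333,0.378,0.168],[0.333,0.378,0.168],[0.333,0.378,0.168],[0.333,0.378,0.168]],"rotation":[[0,-3,-1.5],[-0.8,-6,-3],[-1.2,-9,-4.5],[-1.6,-12,-6],[-2,-15,-7.6],[-2.5,-18,-9],[-2.9,-21,-10.6],[-3.3,-24,-12],[-3.7,-27,-13.6],[-4.07,-29.8,-15.2],[-4.07,-29.8,-15.2],[-4.07,-29.8,-15.2],[-4.07,-29.8,-15.2],[-4.07,-29.8,-15.2],[-4.07,-29.8,-15.2]]}'
python3 -c "
from plan import *
rel(foot+d*.24,Rg)
rel(foot+d*.08,Rg)
import cv2
for n in ('side','top'):
    c=capture(n); cv2.imwrite(f'pics/{n}1.png',c['color'])"
```

```text
time_s: 4.4
ee_pos: [0.4229, 0.1985, 0.2532]
tool_rot: [3.141, 0.522, 2.844]
ft_force: [0.8, -0.8, 0.4]
gripper_width: 0.0854
t 4.4 pos [0.4229 0.1985 0.2532] -> shift [-0.002   0.0003  0.0011] rot [ 0.15 -0.09  0.2 ] q [ 0.37 -0.06 -1.21  2.23  0.59  0.8   0.03] F [ 0.8 -0.8  0.4] w 0.0854
t 4.4 pos [0.4229 0.1985 0.2532] -> shift [-2.300e-03 -1.000e-04  1.611e-01] rot [ 0.15 -0.09  0.2 ] q [ 0.37 -0.06 -1.21  2.23  0.59  0.8   0.03] F [ 0.8 -0.8  0.4] w 0.0854
```

View pics/side1.png

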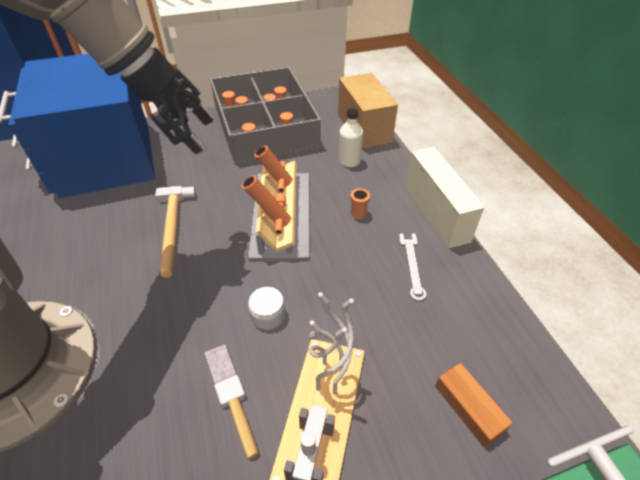

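```bash
python3 -m creep '{"claw":[1,1,1,1,1,1],"translation":[[-0.002,0,0.02],[-0.002,0,0.04],[-0.002,0,0.06],[-0.002,0,0.08],[-0.002,0,0.1],[-0.002,0,0.1]],"rotation":[[0.1,0,0.2],[0.1,0,0.2],[0.1,0,0.2],[0.1,0,0.2],[0.1,0,0.2],[0.1,0,0.2]]}'
python3 -c "
from plan import *
rel(foot+d*.08,Rg)
import cv2
for n in ('side','top'):
    c=capture(n); i=c['color'][60:260,140:380]; cv2.imwrite(f'pics/{n}2.png',cv2.resize(i,None,fx=3,fy=3))"
```

```text
time_s: 5.1
ee_pos: [0.4729, 0.181, 0.1663]
tool_rot: [-3.14, 0.521, 2.837]
ft_force: [-0.5, 0.9, -0.3]
gripper_width: 0.0848
t 5.1 pos [0.4729 0.181  0.1663] -> shift [0.0002 0.0023 0.0593] rot [-0.15 -0.15 -0.11] q [ 0.23  0.27 -1.13  2.27  1.06  0.85 -0.37] F [-0.5  0.9 -0.3] w 0.0848
```

View pics/side2.png

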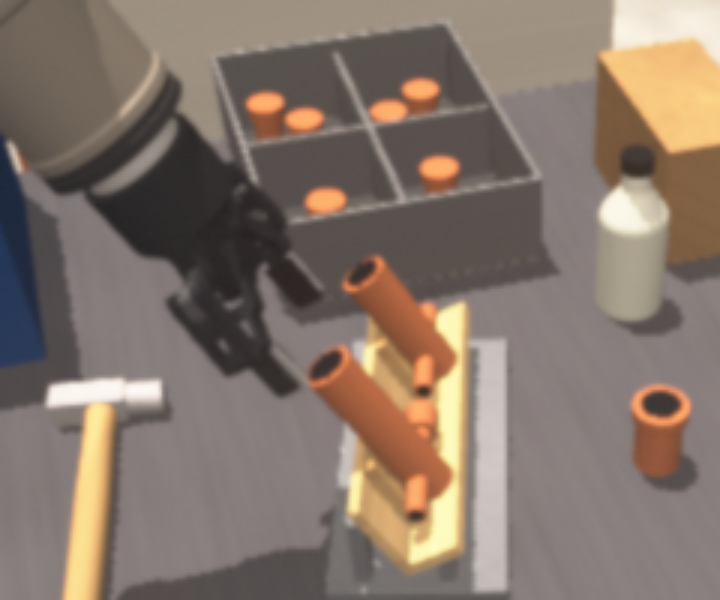

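```bash
python3 -m creep '{"claw":[1,1,1,1,1,1,1],"translation":[[0,0.002,0.01],[0,0.002,0.02],[0,0.002,0.03],[0,0.002,0.04],[0,0.002,0.05],[0,0.002,0.059],[0,0.002,0.059]],"rotation":[[0,0,0],[0,0,0],[0,0,0],[0,0,0],[0,0,0],[0,0,0],[0,0,0]]}'
python3 -c "
from plan import *
rel(foot+d*.08,Rg)
import cv2
for n in ('side','top'):
    c=capture(n); i=c['color'][60:260,140:380] if n=='side' else c['color'][200:360,140:320]; cv2.imwrite(f'pics/{n}3.png',cv2.resize(i,None,fx=3,fy=3))"
```

```text
time_s: 5.9
ee_pos: [0.5018, 0.1757, 0.117]
tool_rot: [3.141, 0.524, 2.839]
ft_force: [1.4, 0.2, 0.7]
gripper_width: 0.0855
t 5.9 pos [0.5018 0.1757 0.117 ] -> shift [ 0.0009 -0.0013  0.002 ] rot [-0.01  0.01 -0.05] q [ 0.16  0.41 -1.03  2.27  1.26  0.86 -0.51] F [1.4 0.2 0.7] w 0.0855
```

View pics/side3.png

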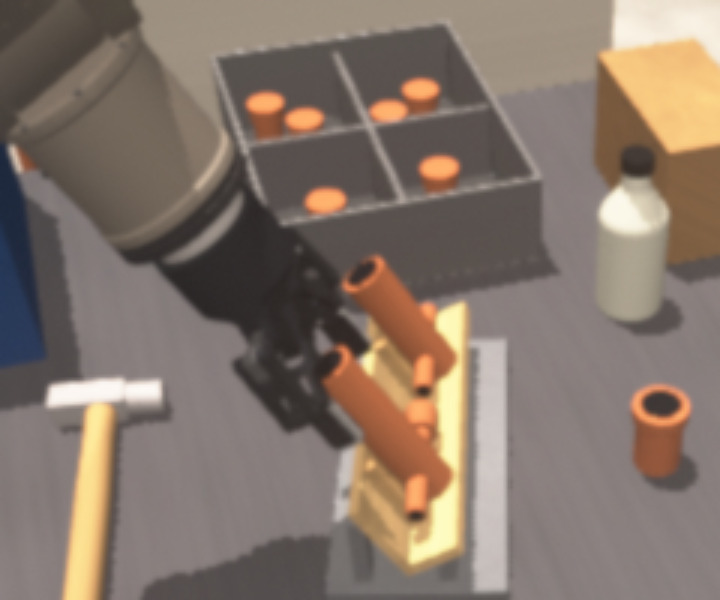

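View pics/top3.png

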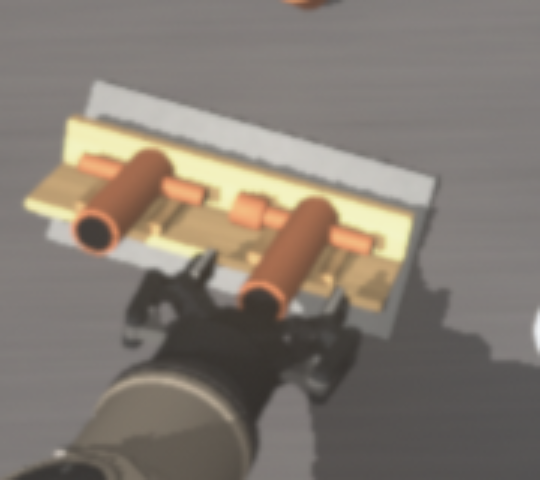

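```bash
python3 -m creep '{"claw":[-1,-1,-1,-1,-1,-1,-1,-1],"translation":[[0.001,-0.001,0],[0.001,-0.001,0],[0.001,-0.001,0],[0.001,-0.001,0],[0.001,-0.001,0],[0.001,-0.001,0],[0.001,-0.001,0],[0.001,-0.001,0]],"rotation":[[0,0,0],[0,0,0],[0,0,0],[0,0,0],[0,0,0],[0,0,0],[0,0,0],[0,0,0]]}' 60
python3 -c "
from plan import *
rel(foot+d*.08,Rg)
import cv2
for n in ('side','top'):
    c=capture(n); i=c['color'][60:260,140:380] if n=='side' else c['color'][200:360,140:320]; cv2.imwrite(f'pics/{n}4.png',cv2.resize(i,None,fx=3,fy=3))"
```

```text
time_s: 6.8
ee_pos: [0.5003, 0.1756, 0.1165]
tool_rot: [3.142, 0.524, 2.84]
ft_force: [-5.5, -2.2, 9.3]
gripper_width: 0.0341
t 6.8 pos [0.5003 0.1756 0.1165] -> shift [-0.0006 -0.0008  0.0023] rot [0.01 0.02 0.02] q [ 0.16  0.41 -1.03  2.28  1.26  0.86 -0.51] F [-5.5 -2.2  9.3] w 0.0341
```

View pics/side4.png

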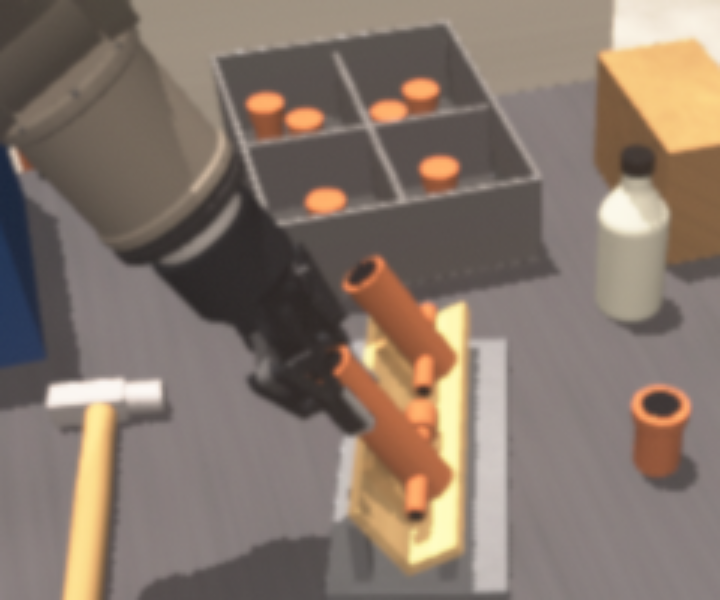

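```bash
python3 -m creep '{"claw":[-1,-1,-1,-1,-1,-1,-1,-1,-1],"translation":[[0,0,-0.01],[0,0,-0.02],[0,0,-0.035],[0,0,-0.05],[0,0,-0.065],[0,0,-0.08],[0,0,-0.095],[0,0,-0.11],[0,0,-0.11]],"rotation":[[0,0,0],[0,0,0],[0,0,0],[0,0,0],[0,0,0],[0,0,0],[0,0,0],[0,0,0],[0,0,0]]}' 60
python3 -c "
from plan import *
rel(foot+d*.19,Rg)
rel(np.array([.50,-.02,.42]),Rm)
rel(ax+np.array([0,0,.42]),Rm)
import cv2
for n in ('side','top'):
    c=capture(n); i=c['color'][60:260,140:380] if n=='side' else c['color'][200:360,140:320]; cv2.imwrite(f'pics/{n}5.png',cv2.resize(i,None,fx=3,fy=3))"
```

```text
time_s: 7.8
ee_pos: [0.4477, 0.1925, 0.2127]
tool_rot: [3.141, 0.526, 2.84]
ft_force: [0.1, -0.7, -3.9]
gripper_width: 0.0338
t 7.8 pos [0.4477 0.1925 0.2127] -> shift [-0.0003 -0.0012  0.0033] rot [0.07 0.12 0.02] q [ 0.27  0.11 -1.17  2.25  0.85  0.82 -0.2 ] F [ 0.1 -0.7 -3.9] w 0.0338
t 7.8 pos [0.4477 0.1925 0.2127] -> shift [-0.2018 -0.1872 -0.1227] rot [ 4.01 29.94 14.7 ] q [ 0.27  0.11 -1.17  2.25  0.85  0.82 -0.2 ] F [ 0.1 -0.7 -3.9] w 0.0338
t 7.8 pos [0.4477 0.1925 0.2127] -> shift [-0.2626 -0.3476 -0.0876] rot [ 4.01 29.94 14.7 ] q [ 0.27  0.11 -1.17  2.25  0.85  0.82 -0.2 ] F [ 0.1 -0.7 -3.9] w 0.0338
```

View pics/side5.png

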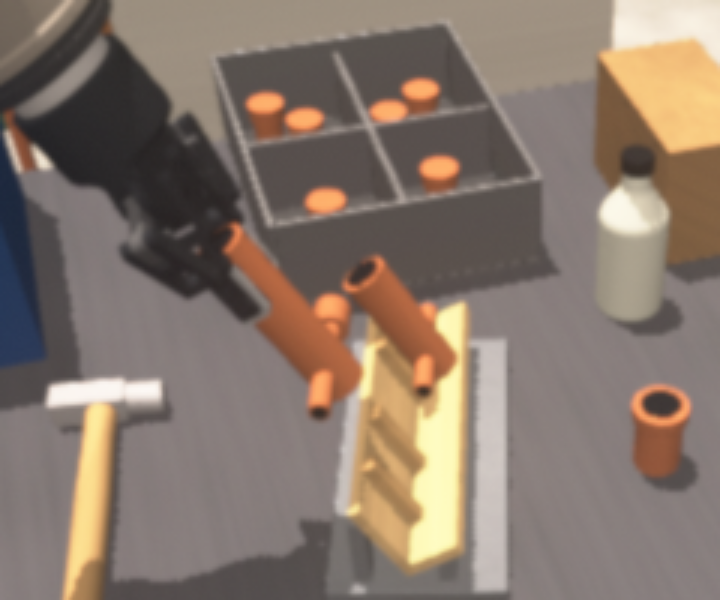

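View pics/top5.png

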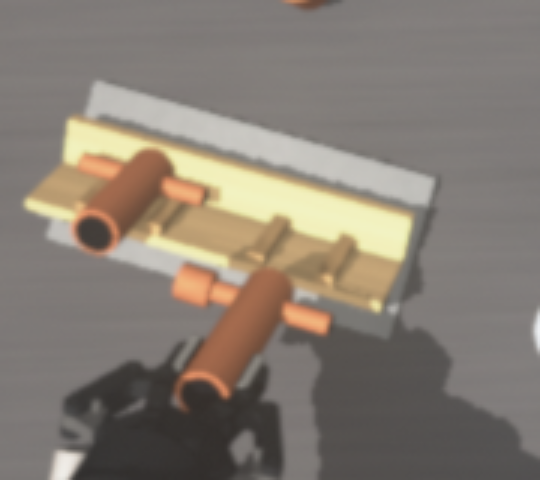

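```bash
python3 -m creep '{"claw":[-1,-1,-1,-1,-1,-1,-1,-1,-1,-1,-1,-1,-1,-1,-1,-1,-1,-1],"translation":[[-0.015,0,-0.026],[-0.03,0,-0.052],[-0.045,0,-0.078],[-0.06,-0.015,-0.1],[-0.08,-0.045,-0.1],[-0.1,-0.075,-0.1],[-0.12,-0.11,-0.1],[-0.14,-0.14,-0.1],[-0.16,-0.18,-0.1],[-0.18,-0.21,-0.1],[-0.2,-0.25,-0.095],[-0.22,-0.28,-0.09],[-0.24,-0.31,-0.088],[-0.263,-0.348,-0.0876],[-0.263,-0.348,-0.0876],[-0.263,-0.348,-0.0876],[-0.263,-0.348,-0.0876],[-0.263,-0.348,-0.0876]],"rotation":[[0,0,0],[0,0,0],[0,2,1],[0.5,4.5,2],[0.9,7,3.3],[1.3,10,5],[1.7,13,6.5],[2.1,16,8],[2.5,19,9.5],[2.9,22,11],[3.3,25,12.5],[3.7,28,13.7],[4.01,29.94,14.7],[4.01,29.94,14.7],[4.01,29.94,14.7],[4.01,29.94,14.7],[4.01,29.94,14.7],[4.01,29.94,14.7]]}'
cat > tee.py <<'E'
from plan import *
# measure hanging tee: stem cylinder + cap, relative to TCP
def look(tag,zlo=None):
    out=[]
    s=env.get_state(); tcp=np.array(s["ee_pos"])
    for n in("side","top"):
        c=capture(n); cv2.imwrite(f"pics/{tag}_{n}.png",c["color"]); W=back(c)
        for r in silhouettes(n,"capped_tee")[:2]:
            P=W[r["pixels"]];P=P[np.isfinite(P[:,0])]
            P=P[np.linalg.norm(P[:,:2]-tcp[:2],axis=1)<.09]
            print(n,round(r["confidence"],2),np.round(r["bbox"]),len(P), np.round(P.min(0),3) if len(P) else '',np.round(P.max(0),3) if len(P) else '')
        np.save(f"pics/{tag}_{n}.npy",W)
E
python3 -c "
from tee import *
rel(ax+np.array([0,0,.42]),Rm)
look('h1')
"
```

```text
time_s: 9.7
ee_pos: [0.52, -0.1943, 0.418]
tool_rot: [-3.14, -0.003, 2.578]
ft_force: [0.6, 0.4, -4.4]
gripper_width: 0.0337
t 9.7 pos [ 0.52   -0.1943  0.418 ] -> shift [ 0.0006  0.     -0.002 ] rot [-0.11 -0.18  0.03] q [ 0.64  0.15 -0.45  1.59  0.06  1.43  1.19] F [ 0.6  0.4 -4.4] w 0.0337
side 0.93 [339. 226.  39. 115.] 2077 [ 0.488 -0.24   0.336] [ 0.559 -0.154  0.485]
top 0.71 [421. 266.  35.  38.] 428 [ 0.504 -0.202  0.015] [ 0.561 -0.134  0.512]
```

View pics/h1_side.png

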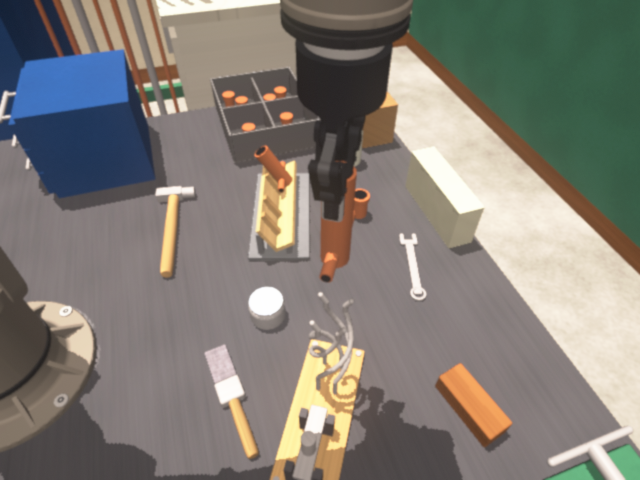

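View pics/h1_top.png

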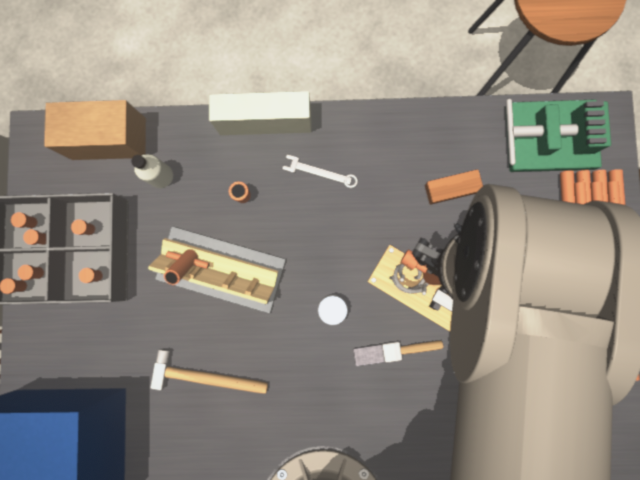

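```bash
cat > stem.py <<'E'
from tee import *
from scipy.optimize import least_squares
import sys
def stem(n,zlo,zhi):
    c=capture(n); W=back(c); r=silhouettes(n,"capped_tee")
    if not r: print(n,"none");return
    r=r[0]; m=cv2.erode(r["pixels"].astype(np.uint8),np.ones((3,3)))>0
    s=env.get_state();tcp=np.array(s["ee_pos"])
    P=W[m];P=P[np.isfinite(P[:,0])];A=P[(np.linalg.norm(P[:,:2]-tcp[:2],axis=1)<.09)]
    P=A[(A[:,2]>zlo)&(A[:,2]<zhi)]; zm=(zlo+zhi)/2
    P=P[np.linalg.norm(P[:,:2]-tcp[:2],axis=1)<.03]
    def f(p):
        d=np.array([p[2],p[3],1]);d/=np.linalg.norm(d);v=P-np.array([p[0],p[1],zm]);return np.linalg.norm(np.cross(v,d),axis=1)-.0175
    x0=[tcp[0],tcp[1],0,0]
    s=least_squares(f,x0,loss="soft_l1",f_scale=.001)
    print(n,round(r["confidence"],2),len(P),"axis at zm",s.x[:2].round(4),"slope",s.x[2:].round(3),"rms",np.sqrt(np.mean(f(s.x)**2)).round(4),"tcp",tcp.round(4),"zmin",np.percentile(A[:,2],[0.5,2]).round(4))
    g=np.array([gy[1],-gy[0]])
    rel=(A[:,:2]-s.x[:2]); al=rel@gy[:2]; ac=rel@g
    Q=abs(al)>.022
    for sg in(1,-1):
        k=Q&(np.sign(al)==sg)&(A[:,2]<zlo)
        if k.sum()>4: print("  arm",sg,k.sum(),"along",al[k].min().round(4),al[k].max().round(4),"across mean",ac[k].mean().round(4),"z",A[k,2].max().round(4))
    return W,r
if __name__=="__main__":
    for n in("side","top"): stem(n,float(sys.argv[1]),float(sys.argv[2]))
E
python3 stem.py .37 .45; python3 -c "
import cv2
i=cv2.imread('pics/h1_side.png')[130:370,270:400];cv2.imwrite('pics/h1z.png',cv2.resize(i,None,fx=2.5,fy=2.5,interpolation=2))"
```

```text
side 0.87 907 axis at zm [ 0.5194 -0.1948] slope [0.004 0.002] rms 0.0005 tcp [ 0.5201 -0.1949  0.4188] zmin [0.3418 0.345 ]
  arm -1 254 along -0.0506 -0.0223 across mean 0.0008 z 0.3655
top 0.61 73 axis at zm [ 0.5212 -0.1962] slope [0.007 0.008] rms 0.0002 tcp [ 0.5201 -0.1951  0.4188] zmin [0.3499 0.3564]
  arm 1 125 along 0.0223 0.0567 across mean -0.0041 z 0.3697
```

View pics/h1z.png

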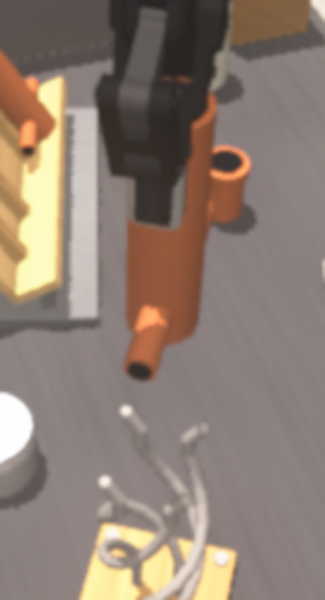

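```bash
python3 -c "
from plan import *
rel(np.array([.5197,-.1942,.315]),Rm)"
python3 -m creep '{"claw":[-1,-1,-1,-1,-1,-1,-1],"translation":[[0,0,0.02],[0,0,0.04],[0,0,0.06],[0,0,0.08],[0,0,0.1],[0,0,0.104],[0,0,0.104]],"rotation":[[0,0,0],[0,0,0],[0,0,0],[0,0,0],[0,0,0],[0,0,0],[0,0,0]]}'
python3 stem.py .265 .33
python3 -c "
from plan import *
rel(np.array([.5197,-.1942,.315]),Rm)
c=capture('side');cv2.imwrite('pics/i.png',cv2.resize(c['color'][180:400,260:420],None,fx=3,fy=3,interpolation=2))
c=capture('top');cv2.imwrite('pics/it.png',cv2.resize(c['color'][220:330,360:480],None,fx=4,fy=4,interpolation=2))"
```

```text
t 10.1 pos [ 0.5201 -0.1951  0.4188] -> shift [0.0006 0.0007 0.1038] rot [-0.08 -0.11 -0.03] q [ 0.64  0.15 -0.45  1.59  0.06  1.43  1.19] F [ 0.7  0.  -3.5] w 0.0336
time_s: 10.8
ee_pos: [0.5197, -0.1951, 0.3146]
tool_rot: [-3.14, -0.003, 2.577]
ft_force: [0.2, 0.1, -3.8]
gripper_width: 0.0333
side none
top 0.84 35 axis at zm [ 0.5215 -0.1965] slope [0.02  0.016] rms 0.0003 tcp [ 0.5203 -0.1952  0.3158] zmin [0.2516 0.255 ]
  arm 1 70 along 0.0226 0.0563 across mean -0.0059 z 0.265
t 11.0 pos [ 0.5203 -0.1952  0.3158] -> shift [0.0011 0.0005 0.0008] rot [-0.05 -0.03 -0.04] q [ 0.63  0.19 -0.45  1.75  0.09  1.22  1.17] F [ 0.2  0.6 -4.2] w 0.0337
```

View pics/i.png

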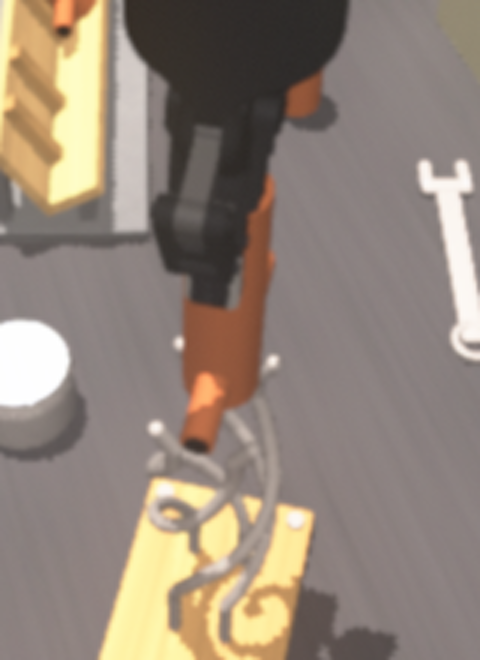

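View pics/it.png

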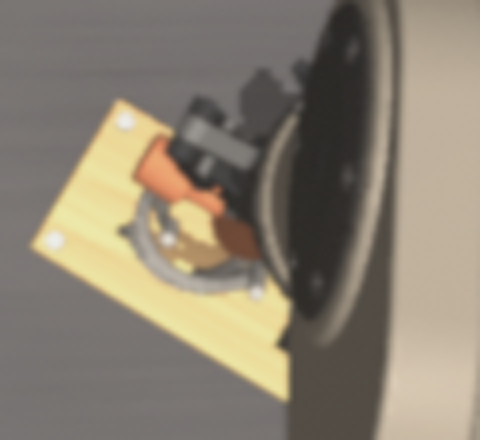

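```bash
python3 -m creep '{"claw":[-1,-1,-1,-1,-1,-1,-1],"translation":[[0.0008,0.0007,0.01],[0.0008,0.0007,0.02],[0.0008,0.0007,0.03],[0.0008,0.0007,0.037],[0.0008,0.0007,0.044],[0.0008,0.0007,0.047],[0.0008,0.0007,0.047]],"rotation":[[0,0,0],[0,0,0],[0,0,0],[0,0,0],[0,0,0],[0,0,0],[0,0,0]]}'
python3 -c "
from plan import *
rel(np.array([.5197,-.1942,.257]),Rm)
c=capture('side');cv2.imwrite('pics/j.png',cv2.resize(c['color'][180:400,260:420],None,fx=3,fy=3,interpolation=2))
c=capture('top');cv2.imwrite('pics/jt.png',cv2.resize(c['color'][220:330,360:480],None,fx=4,fy=4,interpolation=2))"
```

```text
time_s: 11.8
ee_pos: [0.5193, -0.1941, 0.2672]
tool_rot: [-3.14, -0.003, 2.577]
ft_force: [-1.1, 0.7, -3.1]
gripper_width: 0.0339
t 11.8 pos [ 0.5193 -0.1941  0.2672] -> shift [-0.0004  0.0001  0.0102] rot [-0.08 -0.16 -0.04] q [ 0.63  0.23 -0.45  1.81  0.11  1.13  1.15] F [-1.1  0.7 -3.1] w 0.0339
```

View pics/j.png

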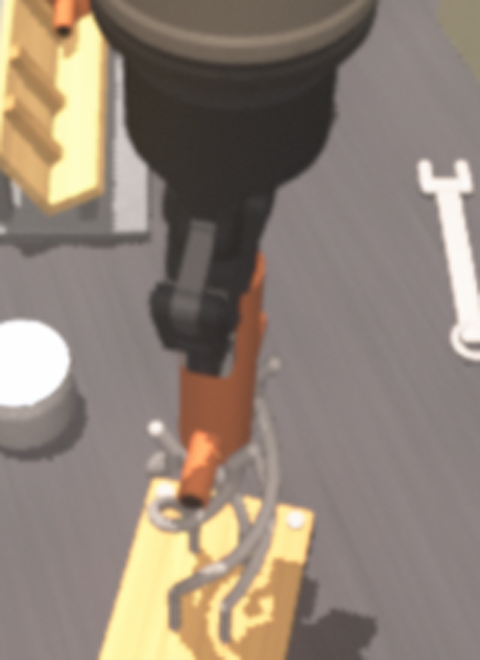

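View pics/jt.png

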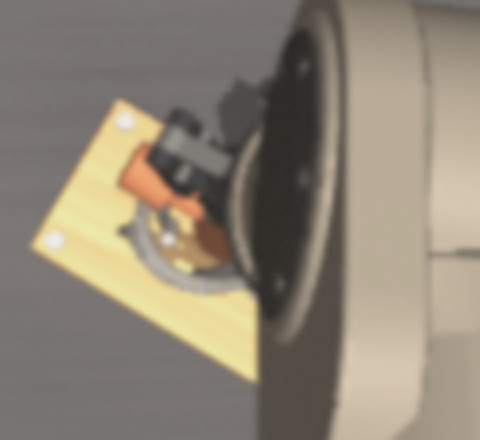

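```bash
python3 -m creep '{"claw":[-1,-1,-1,-1,-1],"translation":[[0,0,0.004],[0,0,0.008],[0,0,0.012],[0,0,0.014],[0,0,0.014]],"rotation":[[0,0,0],[0,0,0],[0,0,0],[0,0,0],[0,0,0]]}'
python3 -c "
from plan import *
rel(np.array([.5197,-.1942,.257]),Rm)
c=capture('side');cv2.imwrite('pics/k.png',cv2.resize(c['color'][180:400,260:420],None,fx=3,fy=3,interpolation=2))"
```

```text
time_s: 12.4
ee_pos: [0.5192, -0.1941, 0.2532]
tool_rot: [-3.14, -0.003, 2.577]
ft_force: [-0.4, 0.1, -4.4]
gripper_width: 0.0339
t 12.4 pos [ 0.5192 -0.1941  0.2532] -> shift [-0.0005  0.0001 -0.0038] rot [-0.08 -0.16 -0.04] q [ 0.62  0.24 -0.45  1.83  0.12  1.1   1.14] F [-0.4  0.1 -4.4] w 0.0339
```

View pics/k.png

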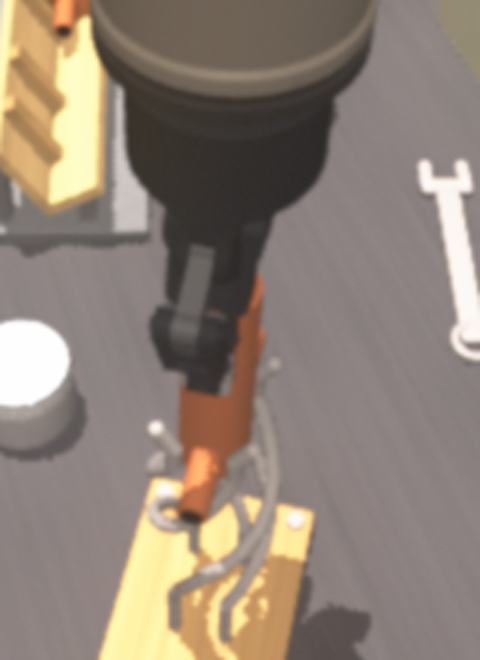

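```bash
python3 -m creep '{"claw":[1,1,1,1,1,1,1,1,1,1],"translation":[[0,0,0],[0,0,0],[0,0,0],[0,0,0],[0,0,0],[0,0,0],[0,0,0],[0,0,0],[0,0,0],[0,0,0]],"rotation":[[0,0,0],[0,0,0],[0,0,0],[0,0,0],[0,0,0],[0,0,0],[0,0,0],[0,0,0],[0,0,0],[0,0,0]]}'
python3 -c "
from plan import *
rel(np.array([.5197,-.1942,.257]),Rm)
c=capture('side');cv2.imwrite('pics/l.png',cv2.resize(c['color'][180:400,260:420],None,fx=3,fy=3,interpolation=2))"
```

```text
time_s: 13.45
ee_pos: [0.5194, -0.1941, 0.2536]
tool_rot: [-3.14, -0.002, 2.577]
ft_force: [-0.3, 0.1, 1.0]
gripper_width: 0.0853
t 13.45 pos [ 0.5194 -0.1941  0.2536] -> shift [-0.0003  0.0001 -0.0034] rot [-0.07 -0.12 -0.04] q [ 0.62  0.24 -0.45  1.83  0.12  1.1   1.14] F [-0.3  0.1  1. ] w 0.0853
```

View pics/l.png

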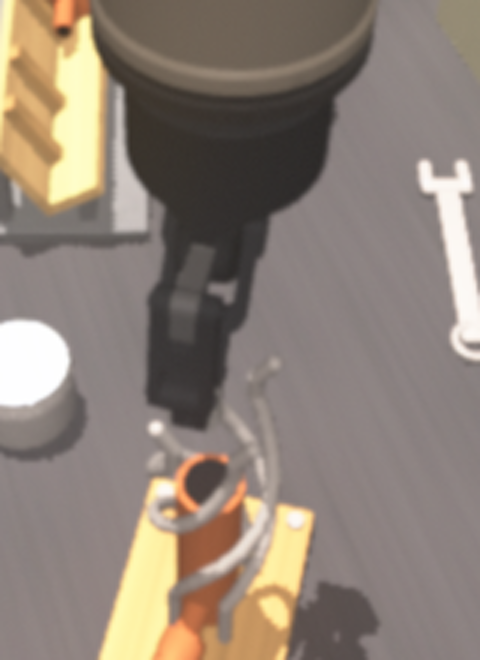

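```bash
python3 -m creep '{"claw":[1,1,1,1,0,-1,-1,-1,-1,-1],"translation":[[0,0,-0.03],[0,0,-0.06],[0,0,-0.09],[0,-0.04,-0.1],[0,-0.08,-0.1],[0,-0.12,-0.1],[0,-0.16,-0.1],[0,-0.19,-0.1],[0,-0.19,-0.1],[0,-0.19,-0.1]],"rotation":[[0,0,0],[0,0,0],[0,0,0],[0,0,0],[0,0,0],[0,0,0],[0,0,0],[0,0,0],[0,0,0],[0,0,0]]}'
cat > chk.py <<'E'
from plan import *
import sys
s=env.get_state(); print(s["time_s"],np.round(s["ee_pos"],4),np.round(s["ft_force"],1),s["gripper_width"])
g2=gy[:2]; gx=np.array([gy[1],-gy[0]])
for n in("side","top"):
    c=capture(n); W=back(c); cv2.imwrite(f"pics/{sys.argv[1]}_{n}.png",cv2.resize(c["color"][240:480,240:460] if n=="side" else c["color"][210:360,340:520],None,fx=2.5,fy=2.5,interpolation=2))
    m=np.linalg.norm(W[...,:2]-ax[:2],axis=-1)<.075
    B,G,Rr=[c["color"][...,i].astype(int) for i in range(3)]
    k=m&(W[...,2]>.136)&(W[...,2]<.152)&(Rr-B>50)
    if k.sum()>5: 
        Q=W[k]; (cc,r)=cv2.minEnclosingCircle((Q[:,:2]*1000).astype(np.float32)); print(n,"rim",k.sum(),"z",np.median(Q[:,2]).round(4),"c",np.round(np.array(cc)-ax[:2]*1000,1),round(r,1))
    al=(W[...,:2]-ax[:2])@g2
    kk=(Rr-B>60)&(Rr-G>40)&(abs(al)<.07)&(abs(al)>.03)&(W[...,2]<.06)&(W[...,2]>.02)&m
    for sg in(1,-1):
        q=kk&(np.sign(al)==sg)
        if q.sum()>5: print(n,"arm",sg,q.sum(),"reach",np.percentile(abs(al[q]),98).round(4),"ztop",W[q][:,2].max().round(4))
    r=silhouettes(n,"bolt")
    for b in r[:1]:
        Q=W[b["pixels"]]; Q=Q[(Q[:,2]>.098)&(Q[:,2]<.115)]
        if len(Q)>10: p=Q.mean(0)[:2]-ax[:2]; print(n,"knob",p@g2,p@gx,len(Q))
    r=silhouettes(n,"plain_tee")
    if r:
        P=W[r[0]["pixels"]];P=P[np.isfinite(P[:,0])]; print(n,"plain",round(r[0]["confidence"],2),np.median(P,0).round(3))
E
python3 chk.py m
```

```text
time_s: 14.5
ee_pos: [0.4178, -0.3549, 0.3538]
tool_rot: [-3.141, -0.002, 2.576]
ft_force: [0.4, 1.3, 0.1]
gripper_width: 0.0003
14.5 [ 0.4178 -0.3549  0.3538] [0.4 1.3 0.1] 0.00028409549052280575
side rim 55 z 0.1417 c [  0.7 -13.9] 25.5
side arm -1 280 reach 0.0615 ztop 0.0489
side knob -0.1373924704736104 -0.00038085200404733413 220
top rim 114 z 0.1419 c [6.4 2.9] 27.5
top arm 1 42 reach 0.0434 ztop 0.0434
top arm -1 46 reach 0.0616 ztop 0.0487
top knob -0.13510756120720974 7.997854248420021e-06 94
top plain 0.96 [0.558 0.288 0.097]
```

View pics/m_side.png

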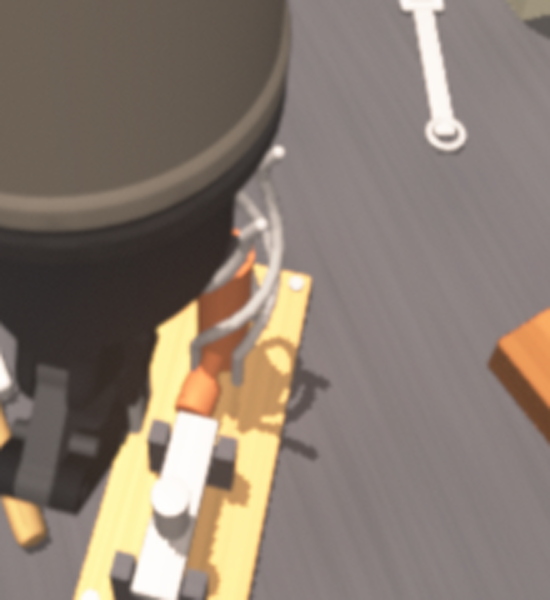

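View pics/m_top.png

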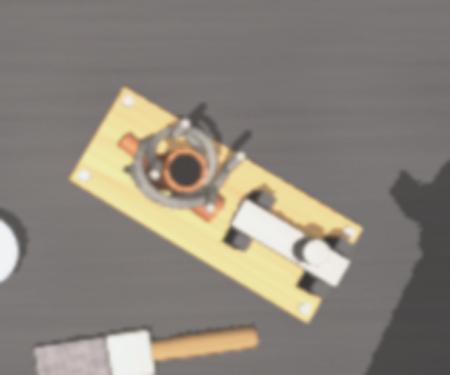

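```bash
python3 -c "
from plan import *
rel(ax-.185*gy+np.array([0,0,.078]),Rm)"
```

```text
t 14.8 pos [ 0.4185 -0.3539  0.3539] -> shift [-0.0004  0.0045  0.2759] rot [-0.06 -0.12  0.04] q [ 0.87  0.15 -0.32  1.71  0.05  1.29  1.55] F [ 1.5 -0.   0.5] w -0.0004
```

```bash
python3 -m creep '{"claw":[-1,-1,-1,-1,-1,-1,-1,-1,-1,-1],"translation":[[0,0,0.04],[0,0,0.08],[0,0,0.12],[0,0,0.16],[0,0,0.2],[0,0,0.225],[0,0,0.25],[0,0,0.265],[0,0,0.276],[0,0,0.276]],"rotation":[[0,0,0],[0,0,0],[0,0,0],[0,0,0],[0,0,0],[0,0,0],[0,0,0],[0,0,0],[0,0,0],[0,0,0]]}'
python3 chk.py n; python3 -c "
from plan import *
rel(ax-.1265*gy+np.array([0,0,.078]),Rm)"
```

```text
time_s: 15.8
ee_pos: [0.4171, -0.3542, 0.0771]
tool_rot: [-3.141, -0.003, 2.577]
ft_force: [0.0, -0.3, 0.6]
gripper_width: -0.0001
15.8 [ 0.4171 -0.3542  0.0771] [ 0.  -0.3  0.6] -9.319213416392237e-05
side plain 0.8 [0.552 0.282 0.097]
top rim 114 z 0.1418 c [6.4 2.8] 27.5
top arm 1 42 reach 0.0435 ztop 0.0427
top arm -1 46 reach 0.0611 ztop 0.0491
top knob -0.07604799045799272 0.0009107715510440684 160
top plain 0.96 [0.557 0.288 0.102]
t 16.1 pos [ 0.4177 -0.3549  0.0788] -> shift [0.0001 0.0639 0.0007] rot [-0.08 -0.04 -0.04] q [ 0.82  0.43 -0.29  2.    0.18  0.74  1.43] F [ 0.7 -0.1 -0.4] w -0.0004
```

View pics/n_side.png

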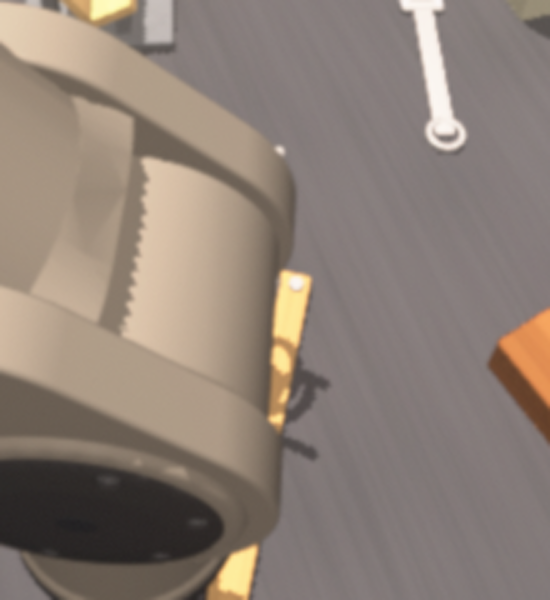

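View pics/n_top.png

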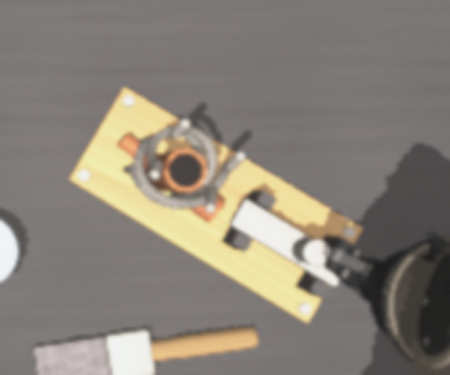

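```bash
python3 -m creep '{"claw":[-1,-1,-1,-1,-1,-1,-1,-1,-1,-1,-1,-1],"translation":[[0,0.008,0],[0,0.016,0],[0,0.024,0],[0,0.03,0],[0,0.036,0],[0,0.042,0],[0,0.048,0],[0,0.052,0],[0,0.056,0],[0,0.06,0],[0,0.06,0],[0,0.06,0]],"rotation":[[0,0,0],[0,0,0],[0,0,0],[0,0,0],[0,0,0],[0,0,0],[0,0,0],[0,0,0],[0,0,0],[0,0,0],[0,0,0],[0,0,0]]}'
python3 chk.py o
```

```text
time_s: 17.3
ee_pos: [0.4495, -0.3037, 0.0777]
tool_rot: [-3.141, -0.002, 2.577]
ft_force: [-0.2, 0.7, -0.1]
gripper_width: -0.0
17.3 [ 0.4495 -0.3037  0.0777] [-0.2  0.7 -0.1] -1.9806722194561454e-05
side plain 0.68 [0.552 0.282 0.098]
top rim 116 z 0.1426 c [2.2 2.2] 24.0
top arm 1 41 reach 0.0435 ztop 0.0428
top arm -1 28 reach 0.0585 ztop 0.045
top plain 0.94 [0.556 0.287 0.101]
```

View pics/o_top.png

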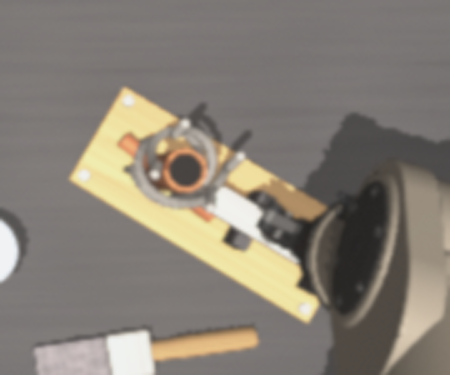

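```bash
python3 -m creep '{"claw":[-1,-1,-1],"translation":[[0,0.002,0],[0,0.004,0],[0,0.004,0]],"rotation":[[0,0,0],[0,0,0],[0,0,0]]}'; python3 -m creep '{"claw":[-1,-1,-1],"translation":[[0,0.002,0],[0,0.003,0],[0,0.003,0]],"rotation":[[0,0,0],[0,0,0],[0,0,0]]}'
```

```text
time_s: 17.9
ee_pos: [0.4516, -0.3003, 0.0778]
tool_rot: [-3.14, -0.002, 2.577]
ft_force: [-0.8, -0.6, 0.5]
gripper_width: 0.0003
time_s: 18.2
ee_pos: [0.4528, -0.2985, 0.0778]
tool_rot: [-3.14, -0.002, 2.576]
ft_force: [-2.9, -3.9, -0.6]
gripper_width: -0.0002
```

```bash
python3 -m creep '{"claw":[-1,-1,-1],"translation":[[0,0.001,0],[0,0.002,0],[0,0.002,0]],"rotation":[[0,0,0],[0,0,0],[0,0,0]]}'; python3 -m creep '{"claw":[-1,-1,-1],"translation":[[0,0.001,0],[0,0.002,0],[0,0.002,0]],"rotation":[[0,0,0],[0,0,0],[0,0,0]]}'
```

```text
time_s: 18.5
ee_pos: [0.4529, -0.2983, 0.0778]
tool_rot: [-3.138, -0.002, 2.575]
ft_force: [-6.9, -13.1, 0.9]
gripper_width: -0.0
time_s: 18.8
ee_pos: [0.453, -0.2981, 0.0778]
tool_rot: [-3.136, -0.003, 2.573]
ft_force: [-13.1, -21.0, 2.8]
gripper_width: -0.0001
```

```bash
python3 -m creep '{"claw":[-1,-1,-1,-1,-1,-1,-1,-1,-1,-1,-1,-1,-1],"translation":[[0,-0.01,0],[0,-0.025,0],[0,-0.04,0],[0,-0.05,-0.02],[0,-0.05,-0.06],[0,-0.05,-0.1],[0,-0.07,-0.14],[0,-0.1,-0.18],[0,-0.14,-0.2],[0,-0.18,-0.22],[0,-0.22,-0.22],[0,-0.22,-0.22],[0,-0.22,-0.22]],"rotation":[[0,0,0],[0,0,0],[0,0,0],[0,0,0],[0,0,0],[0,0,0],[0,0,0],[0,0,0],[0,0,0],[0,0,0],[0,0,0],[0,0,0],[0,0,0]]}'
python3 chk.py p
```

```text
time_s: 20.1
ee_pos: [0.3369, -0.4814, 0.2978]
tool_rot: [-3.141, -0.003, 2.575]
ft_force: [0.1, 0.6, -0.2]
gripper_width: -0.0
20.1 [ 0.3369 -0.4814  0.2978] [ 0.1  0.6 -0.2] -4.005216258338276e-05
side rim 138 z 0.1425 c [ 4.2 -6.5] 25.8
side plain 0.72 [0.552 0.282 0.097]
top rim 117 z 0.1423 c [6.4 2.7] 27.5
top arm 1 42 reach 0.0436 ztop 0.0447
top arm -1 28 reach 0.0583 ztop 0.0453
top knob -0.09914251411043705 9.891169409242355e-05 87
top plain 0.81 [0.557 0.288 0.097]
```

View pics/p_side.png

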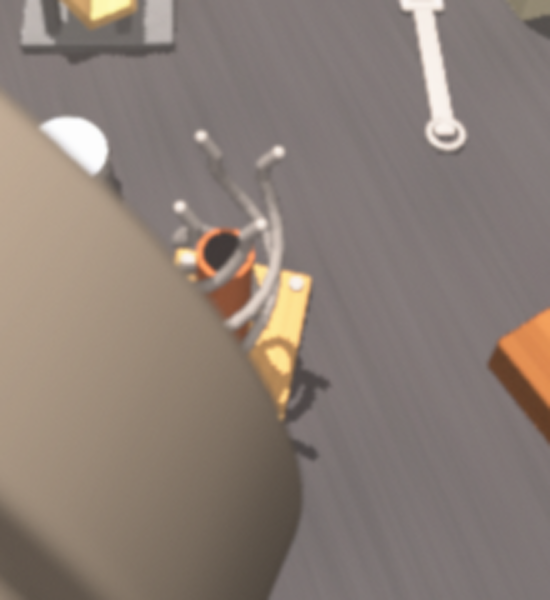

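View pics/p_top.png

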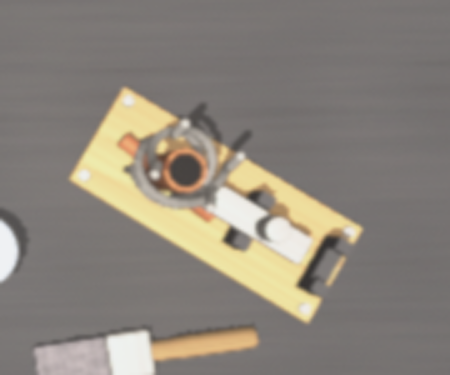

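Top view: the tee stands in the cage (rim at crop pixel 185,170), with the bolt over its cap. The knob (crop pixel 275,230) is 99 mm from the axis, which is fully home. The arm is clear, so I'm handing in.

```bash
python3 -c "
from plant import job
print(job.finish_job())"
```

```text
the job is handed in; nothing more can be done
None
```

The capped tee is standing in the guide with its capped arm on the bolt's side, and the slide bolt is fully home over it. I handed the job in at about 20 s; the hand-in reports no verdict.

**What I did:** I drew the capped tee out of the rack along its stem and lowered it into the guide's mouth with the cap on the +y side. When I let go, it slid down through the half turn. I then pushed the bolt knob with shut fingers until it hit its stop, at about 25 N, and backed the arm clear.

**Last checks:**
- **Tee:** the stem top is 142 mm above the bench, which is right for a seated tee. The capped arm reaches about 58–61 mm out on the −y side.
- **Bolt:** the knob is 99 mm from the cage axis, against a nominal 100 mm at home.
- **Plain tee:** it is within about 2 mm of its first reading.
- **Arm:** wrist force was about zero after backing off.

**Weaker checks:**
- **Rim centre:** my automatic fit of the stem's rim, meant to show its offset from the seat, was unreliable. Rod pixels got into it, giving circle radii of 24–27 mm where the stem's is 17.5 mm. That the tee is centred and upright rests on the pictures, the height and the arm positions.
- **Side camera:** the arm blocked its view of the bolt at the end, so the final bolt reading comes from the top camera only.
- **Tin, coupling and block:** I did not measure these again. Nothing the arm did came near them, and the tin and block parts in view looked unmoved.

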